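# Start the captive screw-knob of the radio check jig

## Task

A radio case lies in the check jig under a T-shaped plate that is held by three captive screw-knobs; two are already home and one still stands up. First push the standing knob straight down until it is fully home, then turn it clockwise (seen from above) to its stop, so that its bar lies along the long sides of the jig like the bars of the other two, and let go of it.

Things in the scene. Friction and masses are not known exactly. Their poses are not given: they have to be found in the camera images.
- knob_grip (a point): Centre of the black bar grip of the standing screw-knob: bar 38 mm long (x axis), 12 thick (y), 28 high (z up), on a shank 8 mm thick. Point half-way up the bar, on the upright screw axis; moves and turns with the knob. 40-42 mm above the plate at the start, 24 mm when home. Below it the plate has a boss 10 mm wide, 6 mm high. The two other knobs, alike but home (tops 38 mm above the plate), are fixed.
- knob_push (a joint): How far the knob is pushed in, m: 0 fully up (0 to 0.002 at the start), 0.018 fully home against its stop, downwards. It takes about 6 N to push and stays where it is left (no spring).
- knob_turn (a joint): Angle of the knob, rad, growing clockwise seen from above: 0 when its bar lies across the jig, 1.571 at its stop, where the bar lies along the jig's long sides. At the start 0.1 to 0.45. Friction about 0.06 N m; it stays where it is left.
- jig: The fixed jig: plywood base 240 x 340 x 12 mm, red radio case 180 x 280 mm on it (top at 55 mm), aluminium T-shaped plate on that, top 60 mm above the table. Origin: centre of the base's underside; x across, y along its long sides, z up. Knobs at x, y = (-45, -95), (-45, 95), (50, 0) mm; which one stands up varies. A bobbin and an earphone plug under 30 mm high lie on the case.

How it is judged:
By the outcome, as a careful person would: the job done as asked, in the order asked, and still so for the second after the job is handed in, with the robot touching nothing.
It also fails if it takes over 32 s, if anything falls off the work surface, if the arm or the gripper's body presses on something with over 40 N, if the wrist force passes 120 N, or if a joint passes its speed limit or range.

## Robot

A 6-joint arm with a two-finger parallel gripper is mounted at the origin on the work surface. World frame = base frame: x ahead of the robot, y to its left, z up, the work surface at z = 0. Lengths are in m, angles in degrees, forces in N, time in s.
With the tool pointing down it reaches from about 0.4 to 0.825 m from the base axis. Payload 7 kg.
Tool frame: the origin (TCP) lies midway between the tips of the shut fingers; the grasp point (between the pads) lies r.grip_depth behind it (r.grip_depth is the distance from the TCP to the grasp point, in m); z points along the fingers, y is the direction in which the jaws open and shut (so a half turn about z gives the same grasp; the last joint's range is limited). The gripper opens to 88 mm and grips with 3 to 60 N. Pads are 19 mm wide; open, the fingers measure 130 mm over their backs; the gripper's body (78 mm by 193 mm) begins 47 mm behind the grasp point.
Start: joints at [-51.675, 20.546, 0.682, 0, -70.136, -16.507], TCP at [0.251, -0.627, 0.199] pointing down, gripper open.
Joint ranges: [-176.03, 176.03], [-82.01, 121.73], [-58.28, 71.71], [-173.87, 95.51], [-174.79, -0.11], [-173.66, 173.66]. Speed limits (degrees/s): [136.94, 136.94, 172.46, 180, 180, 180].

## Interface

Orientations are given as [roll, pitch, yaw] about the fixed x, y, z axes, in that order (R = Rz(yaw) Ry(pitch) Rx(roll)).
In Python, from plant import r, imaging, close_job gives the robot as it stands.
- The arm moves only by the tool step_arm, never from a script. Its argument "commands" is a list of rows, each a list of 2 entries, a list of its own where there are three numbers: the shift along the tool's x, y, z in mm, then the turn about the tool's z in degrees. In form: [[[x, y, z], twist], ...]. A call has 1 to 20 rows; each row shifts and turns the commanded pose from where the row before left it, along the tool's axes as they then stand; what a row does not reach is not made up. A row lasts 1/8 s, in which the tool goes at most 62.5 mm and 10.7 degrees, less where a joint would pass 70% of its speed; a pose out of reach is approached as far as the arm can. A call with a gripper value outside its range is refused whole. "gripper" is the closure, from 0 (fully open) to 1 (shut), set as the call begins (left out, the last holds). The fingers move at their own pace and stop on an object; "grip_force" is the grip in N (left out, the last holds). Time passes only in rows, so rows that do not move let the fingers close. It gives the time, the measured TCP pose, the force and the opening at its end, in the units of the state.
- r.get_state(): the state, without advancing time (a new reading comes with each control period).
- imaging.capture(name): name is "scene" or "top"; returns a dict with "img" (400x640x3 uint8, red, green, blue), "z_map" (400x640 float32, m along the optical axis (not along the pixel's ray), 0 where there is no reading), "vfov" (degrees; the focal length in pixels is half the picture's height over the tangent of half this angle, whatever the lens; pixels are square), "cx", "cy" (the principal point, pixels), "D" ([k1, k2, p1, p2, k3] as OpenCV has them; the pictures are not rectified), "extrinsics" (4x4, takes a point from camera to world coordinates). Camera axes: x right, y down, z forward; pixel columns grow to the right and rows downward; lengths in m; the calibration is good to about 2 mm. A picture is of the moment at which its call begins.
- close_job(): hands the job in, once; it reports no verdict.
The state is a dict: "time_s": time; "joints": joint angles; "qd": joint speeds; "joint_torque": joint torques, N m; "tcp_pos": TCP position; "eef_rot": TCP orientation; "contact_force": force on the tool from outside, world axes, zero at the start; "moment": the same for the moment, N m; "gripper_width": finger opening in m.
Only numpy, scipy, OpenCV 4.12 (cv2) and the standard library are available. Lean on these libraries where they do the work, as an engineer would, in place of code of your own. Each camera call takes 0.05 s, during which the arm holds its last target.

## Working session

There is one attempt and no reset: what is moved stays moved. The work goes in short steps, Python scripts to look and compute and a tool call to move; the robot and the scene stay as the last step left them, time stands still between calls to the robot, and variables do not carry over. Pictures are saved under pics/ and viewed, and the job is handed in when it is done.

Besides the shell and the picture viewer there is one more tool, called after ">>>" as name(argument=value, ...), one argument or row to a line, values as JSON. step_arm: Moves the arm, as the interface text tells. Its arguments: {"type":"object","properties":{"commands":{"type":"array","items":{"type":"array"}},"gripper":{"type":"number"},"grip_force":{"type":"number"}},"required":["commands"]}

```bash
mkdir -p pics
cat > h.py <<'E'
import numpy as np,cv2
from plant import r,imaging
def cap(n,tag):
    d=imaging.capture(n); np.savez('pics/'+tag+'.npz',**d); cv2.imwrite('pics/'+tag+'.png',d['img'][:,:,::-1]); return d
def cloud(d):
    h,w=d['z_map'].shape; f=h/2/np.tan(np.radians(d['vfov'])/2)
    K=np.array([[f,0,d['cx']],[0,f,d['cy']],[0,0,1.]])
    u,v=np.meshgrid(np.arange(w),np.arange(h))
    p=cv2.undistortPoints(np.stack([u,v],-1).reshape(-1,1,2).astype(np.float64),K,np.array(d['D'],float)).reshape(h,w,2)
    z=d['z_map'][...,None]; P=np.concatenate([p*z,z],-1)
    E=np.array(d['extrinsics']); W=P@E[:3,:3].T+E[:3,3]; W[d['z_map']==0]=np.nan
    return W
E
python3 - <<'E'
from h import *
for n in('top','scene'):
    d=cap(n,n+'0'); print(n,d['vfov'],d['D'],np.round(d['extrinsics'],3).tolist())
s=r.get_state(); print(s, r.grip_depth)
E
```

```text
top 48.72326937928596 [-0.07836987  0.          0.          0.          0.        ] [[-0.022, -0.989, 0.146, 0.456], [-0.999, 0.027, 0.036, 0.044], [-0.04, -0.145, -0.989, 0.91], [0.0, 0.0, 0.0, 1.0]]
scene 47.27390701903618 [-0.03109272  0.          0.          0.          0.        ] [[-0.708, 0.389, -0.589, 1.072], [0.706, 0.372, -0.602, 0.573], [-0.015, -0.843, -0.538, 0.55], [0.0, 0.0, 0.0, 1.0]]
{'time_s': 0.1, 'joints': array([-5.16747002e+01,  2.05872550e+01,  6.39030974e-01, -1.70939449e-02,
       -7.01349649e+01, -1.65067568e+01]), 'qd': array([ 0.06133014, -0.0755705 ,  0.10705891,  0.12483234,  0.03285082,
        0.04823912]), 'joint_torque': array([-1.60344749e-03, -5.84160340e+01,  2.93753529e+01,  7.01553494e+00,
        1.01760085e-02, -5.83852352e-05]), 'tcp_pos': array([ 0.25066845, -0.62622194,  0.19801934]), 'eef_rot': array([ 1.79915673e+02, -8.23048320e-03, -1.58187271e+02]), 'contact_force': array([-0.13702454, -0.56399354, -0.65365215]), 'moment': array([ 0.03245706, -0.01943495, -0.00515536]), 'gripper_width': 0.08750974642681789} 0.0188
```

View pics/top0.png

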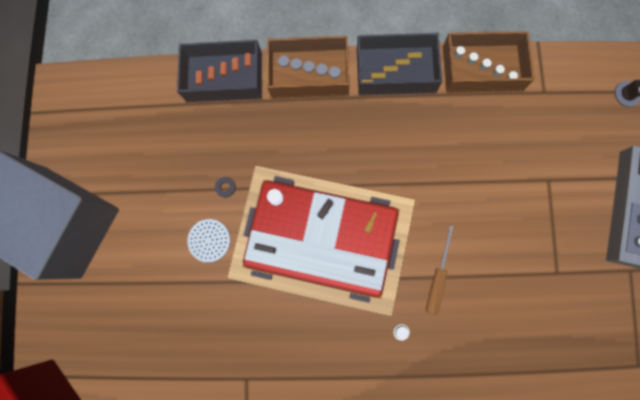

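View pics/scene0.png

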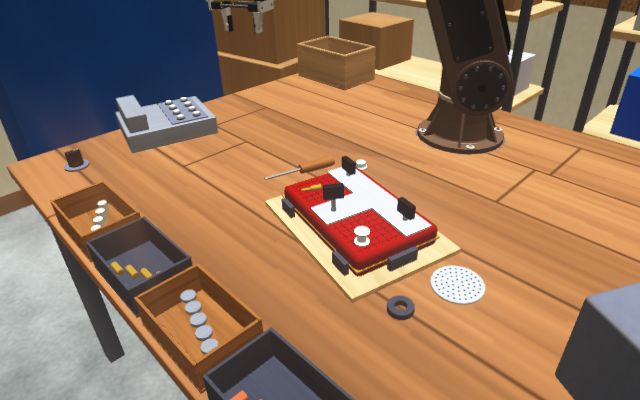

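The top view shows the standing knob at about (325,209), the home knobs at (265,248) and (365,270), the bobbin at (275,197) and the plug at (371,222). The scene view confirms that the knob at (333,191) stands on its shank. Next I'll measure it.

Run:
```python
from h import *
d=dict(np.load('pics/top0.npz')); W=cloud(d)
im=d['img']; c=im[150:330,215:425]; cv2.imwrite('pics/c0.png',cv2.resize(c[:,:,::-1],None,fx=3.8,fy=3.3,interpolation=cv2.INTER_CUBIC))
dark=im.max(2)<90
for n,(u,v) in dict(stand=(325,209),a=(265,248),b=(365,270)).items():
    sl=np.s_[v-18:v+18,u-18:u+18]
    P=W[sl][dark[sl]]; 
    print(n,len(P),np.round(np.nanpercentile(P[:,2],[5,25,50,75,95]),4))
    Q=P[P[:,2]>(0.105 if n=='stand' else 0.09)]
    if len(Q)>5:
        (cx,cy),(w,h),a=cv2.minAreaRect((Q[:,:2]*1000).astype(np.float32)); m=Q.mean(0)
        ev,V=np.linalg.eigh(np.cov(Q[:,:2].T)); 
        print(' ',len(Q),cx,cy,w,h,a,'mean',m,'axis',np.degrees(np.arctan2(V[1,1],V[0,1])))
# whole jig
box=W[160:320,225:420].reshape(-1,3)
R=box[(box[:,2]>0.008)&(box[:,2]<0.017)]
print('base',len(R),cv2.minAreaRect((R[:,:2]*1000).astype(np.float32)))
print('plate z',W[255:262,300:330,2].mean())
```

```text
stand 67 [0.1096 0.1136 0.1149 0.1161 0.1176]
  65 566.59765625 69.52257537841797 8.284290313720703 32.02306365966797 54.44574737548828 mean [0.56870121 0.06721822 0.11472928] axis 148.746238938455
a 38 [0.0843 0.0971 0.0982 0.0991 0.1005]
  34 497.993408203125 182.8228759765625 31.46631622314453 5.734596252441406 76.8904037475586 mean [0.49864706 0.18131535 0.09844551] axis 74.32208599610956
b 1 [0.0983 0.0983 0.0983 0.0983 0.0983]
base 5648 ((525.7243041992188, 109.05178833007812), (396.1414794921875, 241.1343231201172), 76.01402282714844)
plate z 0.06022301464145686
```

View pics/c0.png

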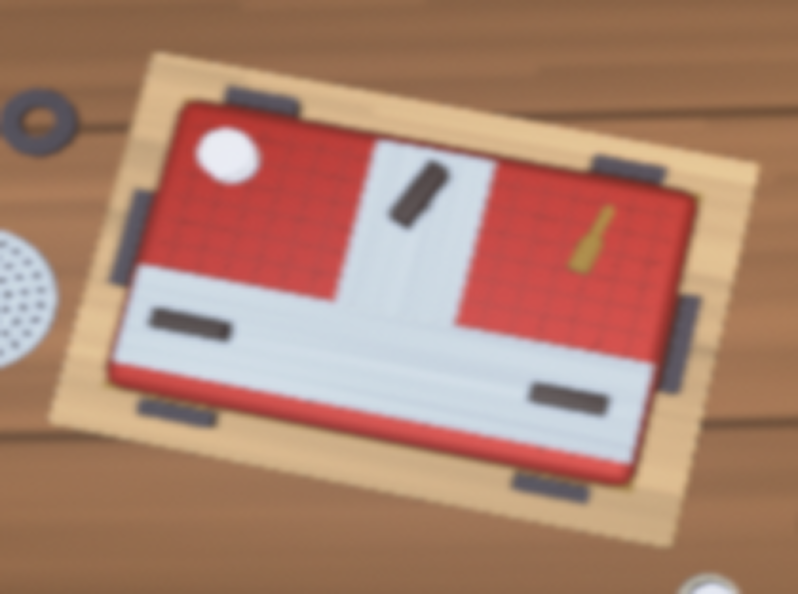

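Run:
```python
from h import *
d=dict(np.load('pics/top0.npz')); W=cloud(d); im=d['img'].astype(int)
f=200/np.tan(np.radians(d['vfov'])/2);K=np.array([[f,0,d['cx']],[0,f,d['cy']],[0,0,1.]]);E=d['extrinsics']
def ray(uv,z):
    p=cv2.undistortPoints(np.array(uv,float).reshape(-1,1,2),K,d['D']).reshape(-1,2)
    D=np.c_[p,np.ones(len(p))]@E[:3,:3].T; o=E[:3,3]; return o+D*((z-o[2])/D[:,2])[:,None]
c=ray([(255,166),(415,199.4),(391.8,315.8),(228,278.5)],.012)
print('corners',np.round(c,4).tolist(),'centre',c.mean(0)); 
for i in range(4):
    e=c[(i+1)%4]-c[i]; print(np.hypot(*e[:2]),np.degrees(np.arctan2(e[1],e[0])))
# knobs: tops by intensity-weighted pixel mask
for n,(u,v),z in(('stand',(325,209),.115),('a',(265,248),.098),('b',(365,270),.098)):
    ys,xs=np.mgrid[v-16:v+17,u-16:u+17]; g=im[ys,xs].max(2); m=g<130
    k,l,st,ct=cv2.connectedComponentsWithStats(m.astype(np.uint8)); j=1+np.argmax(st[1:,4]); m=l==j
    P=ray(np.c_[xs[m],ys[m]],z); ev,V=np.linalg.eigh(np.cov(P[:,:2].T))
    print(n,m.sum(),P.mean(0),np.degrees(np.arctan2(V[1,1],V[0,1]))%180,np.sqrt(ev*12), 'zmed',np.nanmedian(W[ys,xs][m][:,2]))
```

```text
corners [[0.6745, 0.2181, 0.012], [0.5942, -0.1121, 0.012], [0.3617, -0.055, 0.012], [0.4418, 0.2737, 0.012]] centre [0.51802725 0.0811839  0.012     ]
0.33986802908126656 -103.66833824974218
0.239373806911722 166.1873513129165
0.33831666509508274 76.315022172634
0.23927667509709635 -13.441222646489562
stand 134 [0.56617518 0.0696743  0.115     ] 145.67681759264775 [0.01232099 0.03624273] zmed 0.11494192349350418
a 106 [0.49806411 0.18304487 0.098     ] 75.89704402651564 [0.00938609 0.03856389] zmed 0.09806682062203337
b 102 [0.45291617 0.0011819  0.098     ] 76.55755409529587 [0.00934999 0.03519295] zmed 0.09836017985195344
```

The numbers agree. The jig's yaw is −13.7°, the knob is at about (0.5665, 0.0695) with its top at 0.115, and the bar is at about −33°, i.e. turned roughly 0.33 rad. I'll move above it first, then twist.

>>> step_arm(
  commands=[
    [[-30.6, 29.4, 0], 0],
    [[-30.6, 29.4, 0], 0],
    [[-30.6, 29.4, 0], 0],
    [[-30.6, 29.4, 0], 0],
    [[-30.6, 29.4, 0], 0],
    [[-30.6, 29.4, 0], 0],
    [[-30.6, 29.4, 0], 0],
    [[-30.6, 29.4, 0], 0],
    [[-30.6, 29.4, 0], 0],
    [[-30.6, 29.4, 0], 0],
    [[-30.6, 29.4, 0], 0],
    [[-30.6, 29.4, 0], 0],
    [[-30.6, 29.4, 0], 0],
    [[-30.6, 29.4, 0], 0],
    [[-30.6, 29.4, 0], 0],
    [[-30.6, 29.4, 0], 0],
    [[-30.6, 29.4, 0], 0],
    [[-30.6, 29.4, 0], 0],
    [[0, 0, 0], 0],
  ],
)

```text
time_s: 2.48
tcp_pos: [0.5661, 0.0716, 0.1979]
eef_rot: [180.0, -0.1, -158.0]
contact_force: [0.5, -0.5, -0.8]
gripper_width: 0.0875
```

>>> step_arm(
  commands=[
    [[0, 0, 0], -9],
    [[0, 0, 0], -9],
    [[0, 0, 0], -9],
    [[0, 0, 0], -9],
    [[0, 0, 0], -9],
    [[0, 0, 0], -9],
    [[0, 0, 0], -9],
    [[0, 0, 0], -9],
    [[0, 0, 0], -9],
    [[0, 0, 0], -9],
    [[0, 0, 0], -9],
    [[0, 0, 0], -9],
    [[0, 0, 0], -9],
    [[0, 0, 0], -8],
    [[0, 0, 0], 0],
    [[0, 0, 0], 0],
  ],
)

```text
time_s: 4.47
tcp_pos: [0.5653, 0.069, 0.1988]
eef_rot: [180.0, 0.0, -33.4]
contact_force: [-0.7, 0.7, -0.0]
gripper_width: 0.0877
```

>>> step_arm(
  commands=[
    [[0.7, -1.0, 12], 0],
    [[0, 0, 12], 0],
    [[0, 0, 12], 0],
    [[0, 0, 12], 0],
    [[0, 0, 12], 0],
    [[0, 0, 12], 0],
    [[0, 0, 12], 0],
    [[0, 0, 10], 0],
    [[0, 0, 10], 0],
    [[0, 0, 8], 0],
    [[0, 0, 0], 0],
    [[0, 0, 0], 0],
  ],
)

```text
time_s: 5.98
tcp_pos: [0.5669, 0.0699, 0.0872]
eef_rot: [-180.0, -0.0, -33.2]
contact_force: [0.6, 0.2, 1.5]
gripper_width: 0.0875
```

Run:
```python
from h import *
d=cap('scene','s1'); cv2.imwrite('pics/s1c.png',cv2.resize(d['img'][120:270,240:450,::-1],None,fx=3.6,fy=3.6))
```

```text
(no output)
```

View pics/s1c.png

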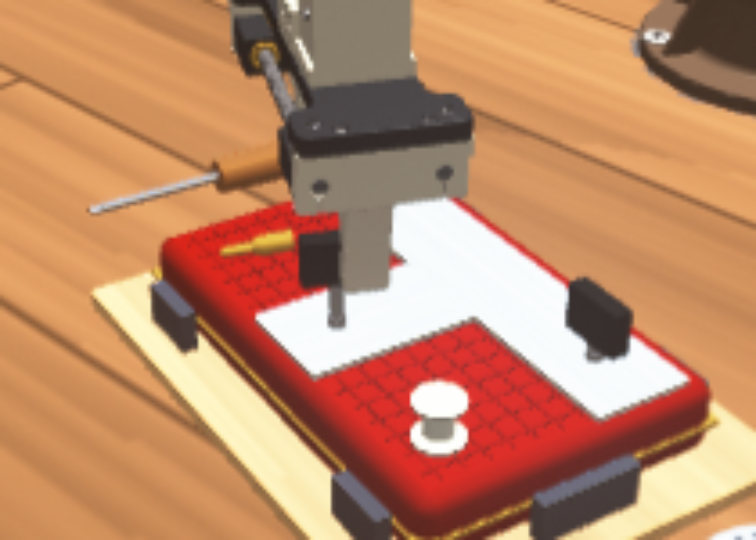

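The bar (crop pixel about (320,257)) sits behind the near finger and between the jaws, with nothing in the way. Closing now.

>>> step_arm(
  commands=[
    [[0, 0, 0], 0],
    [[0, 0, 0], 0],
    [[0, 0, 0], 0],
    [[0, 0, 0], 0],
    [[0, 0, 0], 0],
    [[0, 0, 0], 0],
    [[0, 0, 0], 0],
    [[0, 0, 0], 0],
  ],
  gripper=1,
  grip_force=40,
)

```text
time_s: 7.02
tcp_pos: [0.5667, 0.0699, 0.0869]
eef_rot: [-180.0, -0.0, -33.2]
contact_force: [1.2, 2.5, -1.0]
gripper_width: 0.0129
```

>>> step_arm(
  commands=[
    [[0, 0, 1.5], 0],
    [[0, 0, 1.5], 0],
    [[0, 0, 1.5], 0],
    [[0, 0, 1.5], 0],
    [[0, 0, 1.5], 0],
    [[0, 0, 1.5], 0],
    [[0, 0, 1.5], 0],
    [[0, 0, 1.5], 0],
    [[0, 0, 1.5], 0],
    [[0, 0, 1.5], 0],
    [[0, 0, 0], 0],
    [[0, 0, 0], 0],
  ],
)

```text
time_s: 8.52
tcp_pos: [0.5673, 0.0699, 0.0724]
eef_rot: [-180.0, -0.1, -33.2]
contact_force: [-0.8, 0.3, 6.1]
gripper_width: 0.0005
```

The gripper reads 0.5 mm, so the fingers came off the bar. I'll look before doing anything else.

Run:
```python
from h import *
print(r.get_state())
d=cap('scene','s2'); cv2.imwrite('pics/s2c.png',cv2.resize(d['img'][140:240,270:410,::-1],None,fx=5.5,fy=5.5,interpolation=cv2.INTER_CUBIC))
d=cap('top','t2'); cv2.imwrite('pics/t2c.png',cv2.resize(d['img'][150:330,215:425,::-1],None,fx=3.3,fy=3.3))
```

```text
{'time_s': 8.525, 'joints': array([ 2.66472613e+01,  1.74106961e+01, -2.20722303e+01,  3.22914713e-02,
       -5.04507653e+01,  3.01640696e+01]), 'qd': array([-0.06908982, -0.00507361, -0.01300145, -0.05487942, -0.00048932,
        0.04147208]), 'joint_torque': array([ 3.60238608e-01, -4.58906078e+01,  2.19807279e+01,  4.65374976e+00,
       -6.92742714e-02, -1.64156818e-04]), 'tcp_pos': array([0.56727986, 0.06986777, 0.07240088]), 'eef_rot': array([-1.79955198e+02, -5.48643906e-02, -3.31681436e+01]), 'contact_force': array([-0.80765357,  0.26761623,  6.06537451]), 'moment': array([-0.26920967, -0.08532997,  0.00987304]), 'gripper_width': 0.0005278654296868998}
```

View pics/s2c.png

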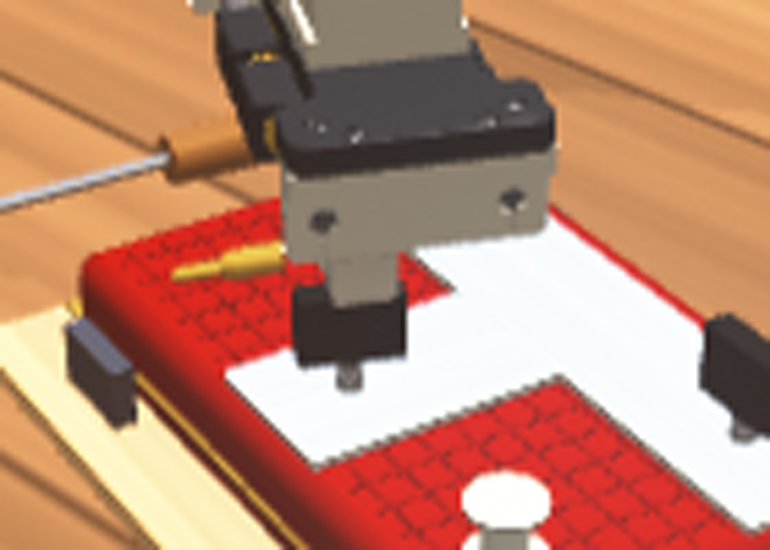

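View pics/t2c.png

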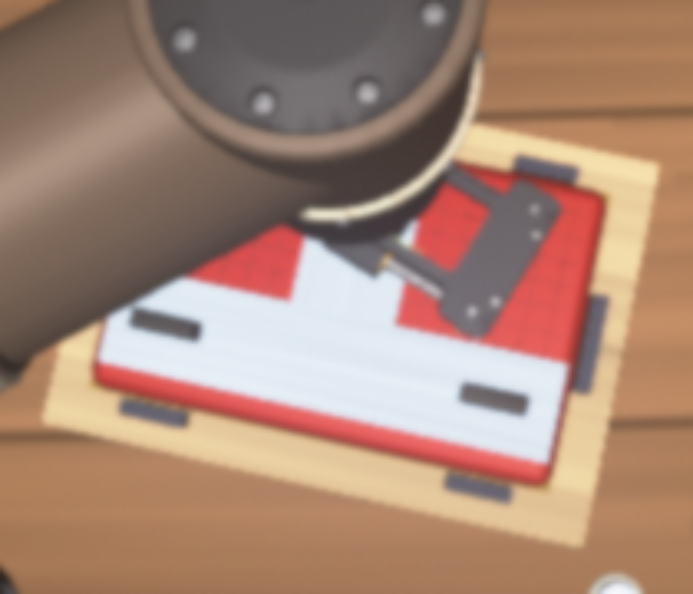

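The bar hides the fingertips and looks nearly home. I'll use the depth map to find where the fingers are relative to the bar.

Run:
```python
from h import *
ax=np.array([.5665,.0695]); 
for tag,ang in(('s1',-33.2),('s2',-33.2)):
    d=dict(np.load(f'pics/{tag}.npz')); W=cloud(d)
    a=np.radians(ang); x=np.array([np.cos(a),np.sin(a)]); n=np.array([-np.sin(a),np.cos(a)]) # n: toward camera side
    for v in range(172,214,2):
        row=[]
        for u in range(318,352,3):
            p=W[v,u]; q=p[:2]-ax; row.append('%4d,%4d,%3d'%(1e3*q@x,1e3*q@n,1e3*p[2]))
        print(v,' | '.join(row))
    print()
```

```text
172  -14,-248,  1 |   38,  87,195 |   33,  89,195 |   29,  90,196 |   24,  90,195 |   19,  88,193 |   14,  90,193 |   10,  91,193 |    5,  90,192 |    0,  89,191 |   -4,  89,190 |   -9,  90,190
174  -12,-239,  0 |   38,  87,191 |   34,  89,192 |   29,  88,191 |   24,  91,192 |   19,  90,190 |   15,  90,190 |   10,  89,189 |    5,  90,188 |    0,  89,187 |   -5,  88,186 |   -9,  90,186
176  -11,-230,  0 |   37,  82,185 |   34,  89,188 |   29,  90,188 |   24,  89,187 |   20,  91,187 |   14,  90,186 |    9,  89,185 |    5,  90,185 |    0,  90,184 |   -5,  87,182 |   -9,  90,183
178    6,-127, 56 |    0,-128, 55 |   34,  89,185 |   29,  89,184 |   24,  91,184 |   19,  88,182 |   15,  90,183 |    4,  66,167 |    0,  67,167 |   -4,  68,167 |  -10,  65,165 |  -59,-103, 61
180    8,-118, 57 |    1,-120, 54 |   -4,-118, 55 |  -10,-116, 55 |  -16,-112, 57 |  -22,-113, 56 |    9,  66,164 |    4,  66,164 |    0,  64,162 |   -5,  67,163 |  -10,  67,162 |  -57, -97, 60
182    9,-112, 55 |    3,-110, 56 |   -2,-110, 55 |   -8,-106, 57 |  -15,-107, 55 |  -21,-106, 55 |    9,  65,160 |    4,  64,158 
[... 453 characters left out ...]
88   15, -77, 63 |    9, -77, 62 |   19,   8,115 |   14,  10,115 |    8,   8,113 |    2,   7,112 |    9,  62,147 |    3,  62,145 |    0,  64,146 |   -6,  62,144 |  -11,  63,144 |  -49, -65, 61
190   15, -83, 54 |    9, -78, 57 |   19,   9,111 |   13,   7,109 |    8,   7,109 |    3,   9,109 |    9,  64,143 |    4,  64,143 |   -1,  62,141 |   -6,  61,139 |  -11,  61,139 |  -48, -58, 61
192   16, -74, 55 |   10, -72, 55 |   19,   7,106 |   13,   5,104 |    8,   6,104 |    3,   9,105 |    8,  61,138 |    4,  63,138 |   -1,  60,136 |   -6,  60,135 |  -12,  60,134 |  -47, -56, 57Traceback (most recent call last):
  File "<stdin>", line 9, in <module>
ValueError: cannot convert float NaN to integer
```

Run:
```python
from h import *
ax=np.array([.5665,.0695]); 
for tag,ang in(('s2',-33.2),):
    d=dict(np.load(f'pics/{tag}.npz')); W=np.nan_to_num(cloud(d))
    a=np.radians(ang); x=np.array([np.cos(a),np.sin(a)]); n=np.array([-np.sin(a),np.cos(a)]) # n: toward camera side
    for v in range(178,214,2):
        row=[]
        for u in range(321,352,3):
            p=W[v,u]; q=p[:2]-ax; row.append('%4d,%4d,%3d'%(1e3*q@x,1e3*q@n,1e3*p[2]))
        print(v,' | '.join(row))
    print()
```

```text
178   38,  86,183 |   34,  89,185 |   29,  91,185 |   24,  90,184 |   19,  89,183 |   15,  90,183 |    9,  89,181 |    4,  88,180 |    0,  90,181 |   -4,  88,179 |   -9,  89,179
180   38,  85,179 |   34,  90,181 |   29,  90,181 |   24,  89,180 |   19,  90,179 |   15,  91,180 |   10,  91,179 |    5,  89,177 |    0,  88,176 |   -4,  90,177 |   -9,  89,175
182   38,  85,176 |   34,  91,178 |   29,  89,176 |   24,  90,177 |   19,  90,176 |   15,  90,175 |   10,  90,174 |    5,  90,174 |    0,  91,174 |   -4,  89,172 |   -9,  89,172
184   37,  82,170 |   34,  88,173 |   29,  90,173 |   24,  88,171 |   19,  89,172 |   15,  90,172 |   10,  90,171 |    5,  90,170 |    0,  89,169 |   -4,  90,169 |   -9,  90,168
186    8, -80, 65 |   34,  89,170 |   30,  92,171 |   25,  93,171 |   19,  89,168 |   14,  89,167 |   -6,  17,121 |  -11,  18,121 |  -40, -80, 58 |  -46, -75, 60 |  -51, -70, 62
188    9, -77, 62 |    1, -86, 56 |   -4, -85, 55 |   10,  19,121 |    4,  16,118 |    0,  17,118 |   -5,  19,118 |  -11,  17,116 |  -39, -72, 58 |  -44, -68, 60 |  -49, -63, 62
190    9, -80, 55 |    3, -80, 5
[... 1403 characters left out ...]
15, 60 |   19,   6, 75 |   14,   8, 75 |    8,   7, 74 |    3,   9, 74 |   -5,  -7, 62 |  -11,  -6, 61 |  -17,  -6, 61 |  -23,  -7, 59 |  -28,  -4, 60 |  -34,  -4, 59
208   22,  -8, 61 |   17,  -6, 62 |   11,  -8, 59 |    5,  -6, 59 |    2,   6, 68 |   -4,  -1, 61 |  -10,  -2, 60 |  -16,  -1, 59 |  -21,   1, 60 |  -27,   2, 60 |  -32,   2, 60
210   24,  -2, 60 |   18,  -1, 60 |   13,   1, 62 |    7,  -1, 58 |    2,   5, 62 |   -2,   6, 62 |   -8,   5, 61 |  -14,   6, 60 |  -19,   7, 60 |  -25,  10, 61 |  -30,  12, 62
212   25,   1, 59 |   20,   7, 62 |   14,   5, 60 |    8,   7, 60 |    2,   6, 59 |   -1,  11, 61 |   -7,  13, 62 |  -12,  13, 61 |  -18,  14, 60 |  -23,  15, 60 |  -29,  16, 60
```

Run:
```python
from h import *
ax=np.array([.5665,.0695]);a=np.radians(-33.2); x=np.array([np.cos(a),np.sin(a)]); n=np.array([-np.sin(a),np.cos(a)])
d=dict(np.load('pics/s1.npz')); W=np.nan_to_num(cloud(d))
for v in range(190,208,1):
    print(v,['%d,%d,%d'%tuple(1e3*np.r_[(W[v,u,:2]-ax)@x,(W[v,u,:2]-ax)@n,W[v,u,2]]) for u in (338,342,346)])
for t in('s1','s2'):
    d=dict(np.load(f'pics/{t}.npz'));W=np.nan_to_num(cloud(d)); q=(W[...,:2]-ax); X=q@x;N=q@n
    m=(abs(X)<60)&(abs(N)<110)&(W[...,2]>.103)
    for lo,hi in((-10,30),(30,80),(80,110)):
        mm=m&(N*1e3>lo)&(N*1e3<hi)
        print(t,lo,hi,mm.sum(),np.percentile(W[mm][:,2],[1,5]) if mm.sum() else '', np.percentile(N[mm],[2,98]) if mm.sum() else '')
```

```text
190 ['5,60,141', '-1,62,141', '-8,63,140']
191 ['5,62,140', '-1,62,139', '-8,61,137']
192 ['5,63,139', '-1,60,136', '-8,61,135']
193 ['5,60,135', '-1,62,135', '-8,59,132']
194 ['4,58,132', '-1,60,132', '-8,60,130']
195 ['5,60,131', '-1,60,130', '-8,61,129']
196 ['5,60,129', '-1,60,128', '-8,59,126']
197 ['5,60,127', '-1,59,125', '-8,60,125']
198 ['5,62,126', '-1,61,124', '-8,60,122']
199 ['5,63,124', '-1,60,121', '-8,61,121']
200 ['5,61,121', '-1,61,120', '-8,61,119']
201 ['5,61,119', '-21,-23,60', '-28,-20,61']
202 ['-13,-22,60', '-20,-20,60', '-27,-16,62']
203 ['-12,-18,61', '-19,-15,61', '-27,-13,61']
204 ['-11,-15,60', '-18,-11,61', '-26,-10,61']
205 ['-10,-11,61', '-18,-9,61', '-25,-5,62']
206 ['-10,-8,60', '-17,-6,60', '-25,-5,60']
207 ['-9,-4,61', '-16,-3,60', '-23,1,62']
s1 -10 30 1783 [0.10594312 0.11637727] [-0.00358283  0.02973839]
s1 30 80 6683 [0.12794977 0.16870665] [0.0309465  0.07112341]
s1 80 110 1337 [0.18262088 0.18491104] [0.08127374 0.09907081]
s2 -10 30 1948 [0.10742607 0.11949879] [-0.00438655  0.0296164 ]
s2 30 80 6948 [0.20063664 0.21045308] [0.0309244  0.07254182]
s2 80 110 1547 [0.16806541 0.17062654] [0.08169018 0.10753238]
```

The depth data explains it. Both the open fingertips (≈0.119 against TCP 0.087) and the shut ones (≈0.101 against 0.072) really sit about 30 mm above the reported TCP. So the fingers closed above the bar, and the shut tips have pushed it centrally from above, leaving about 2 mm to go. I'll keep pushing gently and watch the force for the stop.

>>> step_arm(
  commands=[
    [[0, 0, 0.5], 0],
    [[0, 0, 0.5], 0],
    [[0, 0, 0], 0],
  ],
)

```text
time_s: 9.0
tcp_pos: [0.5673, 0.0699, 0.0714]
eef_rot: [-180.0, -0.1, -33.2]
contact_force: [1.2, -0.3, 5.0]
gripper_width: 0.0003
```

>>> step_arm(
  commands=[
    [[0, 0, 0.5], 0],
    [[0, 0, 0.5], 0],
    [[0, 0, 0], 0],
  ],
)

```text
time_s: 9.38
tcp_pos: [0.5673, 0.0699, 0.0706]
eef_rot: [-180.0, -0.1, -33.2]
contact_force: [0.3, -0.7, 7.6]
gripper_width: 0.0003
```

>>> step_arm(
  commands=[
    [[0, 0, 0.5], 0],
    [[0, 0, 0.5], 0],
    [[0, 0, 0], 0],
  ],
)

```text
time_s: 9.75
tcp_pos: [0.5675, 0.0699, 0.0704]
eef_rot: [-179.9, -0.1, -33.1]
contact_force: [-2.5, -0.7, 14.2]
gripper_width: 0.0004
```

>>> step_arm(
  commands=[
    [[0, 0, 0.5], 0],
    [[0, 0, 0], 0],
  ],
)

```text
time_s: 10.0
tcp_pos: [0.5676, 0.0699, 0.0703]
eef_rot: [-179.9, -0.1, -33.1]
contact_force: [-2.7, -0.9, 17.5]
gripper_width: 0.0006
```

It reached the stop: force rises to 17.5 N with no motion at TCP 0.0704. The tip is at the home bar-top height of 0.098, so the real offset is about 28 mm. Now I'll back off, open part-way, and check.

>>> step_arm(
  commands=[
    [[0, 0, -6], 0],
    [[0, 0, -8], 0],
    [[0, 0, -8], 0],
    [[0, 0, 0], 0],
  ],
)

```text
time_s: 10.5
tcp_pos: [0.567, 0.07, 0.091]
eef_rot: [-179.9, -0.0, -33.2]
contact_force: [-0.4, 0.8, -0.0]
gripper_width: 0.0008
```

>>> step_arm(
  commands=[
    [[0, 0, 0], 0],
    [[0, 0, 0], 0],
    [[0, 0, 0], 0],
    [[0, 0, 0], 0],
    [[0, 0, 0], 0],
    [[0, 0, 0], 0],
  ],
  gripper=0.4,
)

```text
time_s: 11.25
tcp_pos: [0.5666, 0.0698, 0.0903]
eef_rot: [180.0, 0.0, -33.2]
contact_force: [0.1, 0.1, -0.7]
gripper_width: 0.0513
```

Run:
```python
from h import *
d=cap('scene','s3'); cv2.imwrite('pics/s3c.png',cv2.resize(d['img'][140:240,270:410,::-1],None,fx=5.5,fy=5.5,interpolation=cv2.INTER_CUBIC))
W=np.nan_to_num(cloud(d));ax=np.array([.5665,.0695]);a=np.radians(-33.2); x=np.array([np.cos(a),np.sin(a)]); n=np.array([-np.sin(a),np.cos(a)])
q=W[...,:2]-ax;X=q@x;N=q@n;Z=W[...,2]
g=d['img'].max(2)
m=(abs(X)<.024)&(abs(N)<.012)&(Z>.066)&(Z<.106)&(g<90)
print('bar',m.sum(),np.percentile(Z[m],[2,50,98]),np.percentile(X[m],[2,98]),np.percentile(N[m],[2,50,98]))
# face line
f=m&(Z<.095); c=np.polyfit(X[f],N[f],1); print('face slope deg',np.degrees(np.arctan(c[0])),c[1])
# b,a knobs
m=(abs(X)<.02)&(N>.02)&(N<.055)&(Z>.1)&(Z<.16); print('near finger',m.sum(),np.percentile(Z[m],[1,5]),np.percentile(N[m],[2,98]))
```

```text
bar 266 [0.07460344 0.08775999 0.09970678] [-0.01573668  0.02039193] [-2.10915371e-05  8.06493176e-03  1.05119420e-02]
face slope deg -3.184313661784711 0.008171175693228025
near finger 243 [0.12125591 0.12376332] [0.0339792  0.04761507]
```

View pics/s3c.png

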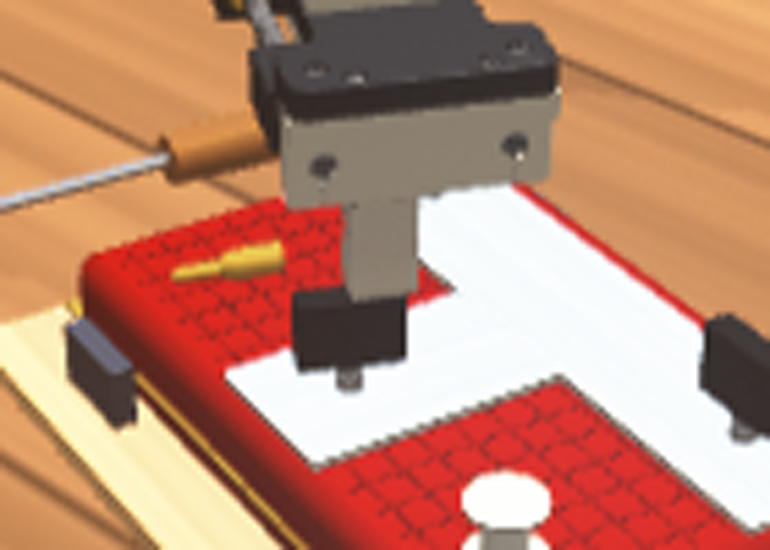

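The bar is down near home, with its top at ≈0.098–0.100 and a short shank visible at (348,380). The near finger is clear of it. I'll descend 48 mm with the jaws 51 mm open, then grip.

>>> step_arm(
  commands=[
    [[0, 0, 8], 2],
    [[0, 0, 8], 0],
    [[0, 0, 8], 0],
    [[0, 0, 8], 0],
    [[0, 0, 6], 0],
    [[0, 0, 5], 0],
    [[0, 0, 4], 0],
    [[0, 0, 0], 0],
  ],
)

```text
time_s: 12.3
tcp_pos: [0.5665, 0.0698, 0.0431]
eef_rot: [180.0, 0.0, -35.2]
contact_force: [-0.2, 0.0, -0.0]
gripper_width: 0.0528
```

>>> step_arm(
  commands=[
    [[0, 0, 0], 0],
    [[0, 0, 0], 0],
    [[0, 0, 0], 0],
    [[0, 0, 0], 0],
    [[0, 0, 0], 0],
    [[0, 0, 0], 0],
    [[0, 0, 0], 0],
    [[0, 0, 0], 0],
  ],
  gripper=1,
  grip_force=30,
)

```text
time_s: 13.3
tcp_pos: [0.5673, 0.0705, 0.0435]
eef_rot: [-179.9, -0.0, -35.2]
contact_force: [1.8, 6.0, -0.8]
gripper_width: 0.0117
```

Run:
```python
from h import *
d=cap('scene','s4'); cv2.imwrite('pics/s4c.png',cv2.resize(d['img'][140:240,270:410,::-1],None,fx=5.5,fy=5.5,interpolation=cv2.INTER_CUBIC))
s=r.get_state(); print(s['gripper_width'],s['joints'],s['moment'],s['contact_force'])
```

```text
0.012267361272918468 [ 2.66813532e+01  1.93834298e+01 -2.37519146e+01 -1.66290598e-02
 -4.67803417e+01  2.81669708e+01] [ 1.90378656 -0.4243849   0.02703597] [ 1.79957776  5.7406219  -1.57356466]
```

View pics/s4c.png

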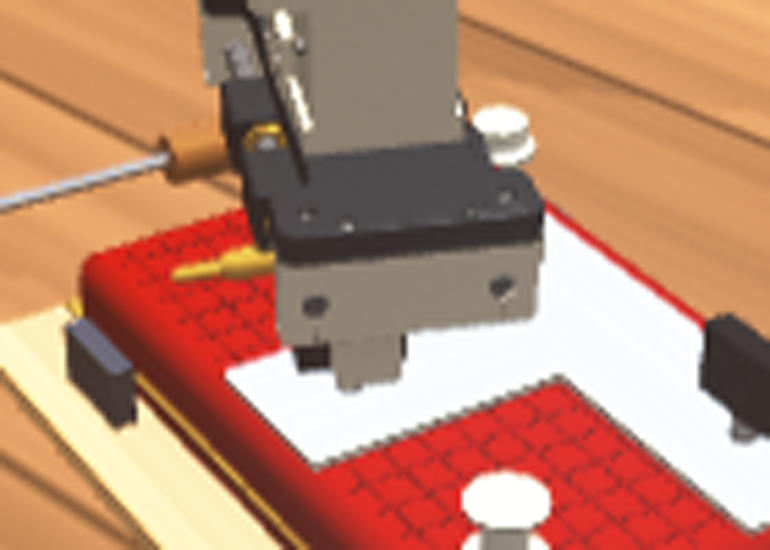

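The bar is firmly gripped at 12 mm, with the finger in front of it. I'll take out the small side force and turn clockwise (positive twist).

>>> step_arm(
  commands=[
    [[0, -0.8, 0], 0],
    [[0, 0, 0], 0],
    [[0, 0, 0], 5],
    [[0, 0, 0], 6],
    [[0, 0, 0], 6],
    [[0, 0, 0], 6],
    [[0, 0, 0], 6],
    [[0, 0, 0], 6],
    [[0, 0, 0], 6],
    [[0, 0, 0], 6],
    [[0, 0, 0], 6],
    [[0, 0, 0], 6],
    [[0, 0, 0], 4],
    [[0, 0, 0], 2],
    [[0, 0, 0], 0],
    [[0, 0, 0], 0],
  ],
)

```text
time_s: 15.35
tcp_pos: [0.5701, 0.0718, 0.0438]
eef_rot: [-179.7, 0.2, -100.2]
contact_force: [10.6, 4.7, -7.3]
gripper_width: 0.0114
```

Run:
```python
from h import *
s=r.get_state(); print(s['gripper_width'],s['joints'],s['moment'],s['contact_force'],s['eef_rot'],s['joint_torque'])
```

```text
0.011422499505571367 [ 2.66987008e+01  1.94724282e+01 -2.35945040e+01  4.08352785e-02
 -4.66165923e+01 -3.68816876e+01] [ 1.8937616  -3.26930676  0.00775318] [10.62629082  4.71505656 -7.25411842] [-1.79728959e+02  1.66069956e-01 -1.00154627e+02] [-2.20102496e+00 -5.25556827e+01  1.77554977e+01  5.09065121e+00
 -3.90804157e+00 -1.81302126e-03]
```

The yaw is −100.2° and the grip holds. The ~11 N side force shows the screw axis is about 3.5 mm toward world +x of my tool axis, so I'll relax that, press down slightly, then finish the turn.

>>> step_arm(
  commands=[
    [[0, -1.2, 0.4], 0],
    [[0, -1.2, 0.4], 0],
    [[0, -1, 0.4], 0],
    [[0, 0, 0], 0],
    [[0, 0, 0], 0],
  ],
)

```text
time_s: 15.98
tcp_pos: [0.5703, 0.0716, 0.0434]
eef_rot: [-180.0, 0.1, -100.2]
contact_force: [-6.9, 12.6, 12.8]
gripper_width: 0.0116
```

>>> step_arm(
  commands=[
    [[0, 0, 0], 2],
    [[0, 0, 0], 2],
    [[0, 0, 0], 1],
    [[0, 0, 0], 0],
    [[0, 0, 0], 0],
  ],
)

```text
time_s: 16.6
tcp_pos: [0.5705, 0.0716, 0.0434]
eef_rot: [-180.0, 0.1, -105.1]
contact_force: [-6.4, 11.4, 11.2]
gripper_width: 0.012
```

Run:
```python
from h import *
s=r.get_state(); print(s['gripper_width'],s['joints'],s['moment'],s['contact_force'],s['eef_rot'])
```

```text
0.012040329765044152 [ 26.58309136  19.66431642 -23.29739891  -0.09710689 -46.92955866
 -41.6409406 ] [4.54921456 2.53178421 0.33271701] [-6.39505037 11.44338812 11.23985402] [-1.79965996e+02  1.25324420e-01 -1.05124059e+02]
```

>>> step_arm(
  commands=[
    [[0, 0, 0], 2],
    [[0, 0, 0], 1],
    [[0, 0, 0], 0],
    [[0, 0, 0], 0],
  ],
)

```text
time_s: 17.1
tcp_pos: [0.5706, 0.0715, 0.0434]
eef_rot: [-180.0, 0.1, -108.1]
contact_force: [-5.9, 10.8, 10.9]
gripper_width: 0.0125
```

Run:
```python
from h import *
s=r.get_state(); print(s['gripper_width'],s['moment'],s['contact_force'],s['eef_rot'])
d=cap('scene','s5'); cv2.imwrite('pics/s5c.png',cv2.resize(d['img'][140:240,270:410,::-1],None,fx=5.5,fy=5.5,interpolation=cv2.INTER_CUBIC))
```

```text
0.012546944720163827 [4.30649754 2.35950718 0.67920002] [-5.92173295 10.8255046  10.89427191] [-1.79960993e+02  1.16180319e-01 -1.08079293e+02]
```

View pics/s5c.png

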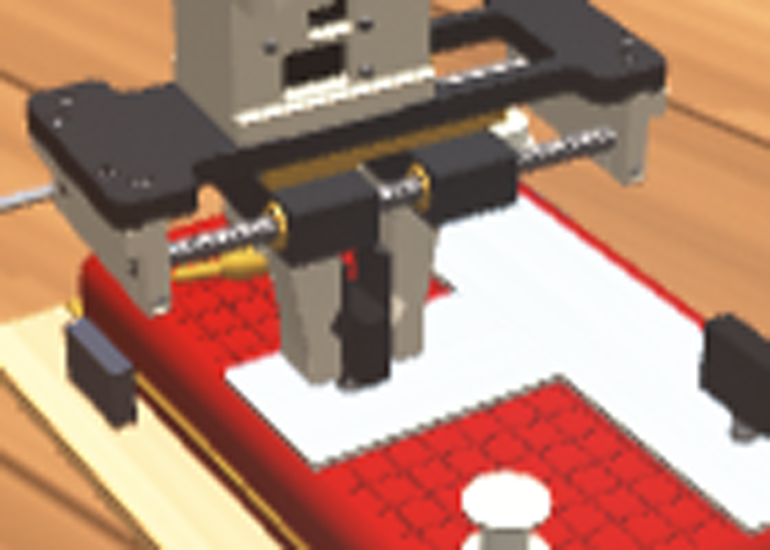

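The moment is climbing (0.33 to 0.68 N·m) as the pads begin to wring against the bar, so the stop is reached. Releasing and lifting.

>>> step_arm(
  commands=[
    [[0, 0, 0], 0],
    [[0, 0, 0], 0],
    [[0, 0, 0], 0],
    [[0, 0, 0], 0],
    [[0, 0, 0], 0],
    [[0, 0, 0], 0],
  ],
  gripper=0.55,
)

```text
time_s: 17.9
tcp_pos: [0.5704, 0.0698, 0.0421]
eef_rot: [180.0, -0.0, -108.2]
contact_force: [0.2, -0.1, 0.9]
gripper_width: 0.0398
```

>>> step_arm(
  commands=[
    [[0, 0, -4], 0],
    [[0, 0, -8], 0],
    [[0, 0, -10], 0],
    [[0, 0, -12], 0],
    [[0, 0, -12], 0],
    [[0, 0, -15], 0],
    [[0, 0, -15], 0],
    [[0, 0, -15], 0],
    [[0, 0, 0], 0],
  ],
)

```text
time_s: 19.02
tcp_pos: [0.5713, 0.0702, 0.1348]
eef_rot: [-179.9, 0.1, -108.2]
contact_force: [-0.4, -0.4, -0.4]
gripper_width: 0.0393
```

>>> step_arm(
  commands=[
    [[20, 0, -5], 0],
    [[35, 0, -5], 0],
    [[35, 0, 0], 0],
    [[35, 0, 0], 0],
    [[35, 0, 0], 0],
    [[35, 0, 0], 0],
    [[35, 0, 0], 0],
    [[35, 0, 0], 0],
    [[20, 0, 0], 0],
    [[0, 0, 0], 0],
  ],
)

```text
time_s: 20.27
tcp_pos: [0.48, -0.2024, 0.1427]
eef_rot: [179.9, -0.0, -108.3]
contact_force: [0.3, 0.6, -0.3]
gripper_width: 0.0395
```

Run:
```python
from h import *
d=cap('scene','s6'); d2=cap('top','t6'); print(r.get_state()['time_s'])
a=cv2.resize(d['img'][140:270,260:460,::-1],None,fx=3.5,fy=3.5,interpolation=cv2.INTER_CUBIC);cv2.imwrite('pics/s6c.png',a)
cv2.imwrite('pics/t6c.png',cv2.resize(d2['img'][150:330,215:425,::-1],None,fx=3.3,fy=3.3,interpolation=cv2.INTER_CUBIC))
d=d2;im=d['img'].astype(int);W=cloud(d)
f=200/np.tan(np.radians(d['vfov'])/2);K=np.array([[f,0,d['cx']],[0,f,d['cy']],[0,0,1.]]);E=d['extrinsics']
def ray(uv,z):
    p=cv2.undistortPoints(np.array(uv,float).reshape(-1,1,2),K,d['D']).reshape(-1,2)
    D=np.c_[p,np.ones(len(p))]@E[:3,:3].T; o=E[:3,3]; return o+D*((z-o[2])/D[:,2])[:,None]
for n,(u,v),z in(('stand',(325,209),.098),('a',(265,248),.098),('b',(365,270),.098)):
    ys,xs=np.mgrid[v-16:v+17,u-16:u+17]; g=im[ys,xs].max(2); m=g<130
    k,l,st,ct=cv2.connectedComponentsWithStats(m.astype(np.uint8)); j=1+np.argmax(st[1:,4]); m=l==j
    P=ray(np.c_[xs[m],ys[m]],z); ev,V=np.linalg.eigh(np.cov(P[:,:2].T))
    print(n,m.sum(),P.mean(0),np.degrees(np.arctan2(V[1,1],V[0,1]))%180,np.sqrt(ev*12), 'z',np.nanpercentile(W[ys,xs][m][:,2],[30,50,70]))
```

```text
20.375
stand 585 [0.57243575 0.06354973 0.098     ] 150.38561189807368 [0.03719214 0.05894589] z [0.59092661 0.59312756 0.59464781]
a 94 [0.49812461 0.18330419 0.098     ] 75.66033139308321 [0.00870538 0.03693786] z [0.09737187 0.09821244 0.09906062]
b 1074 [ 4.53250600e-01 -4.15384067e-04  9.80000000e-02] 129.6357229006599 [0.05783452 0.06044911] z [0.60180333 0.6057069  0.60954614]
```

View pics/s6c.png

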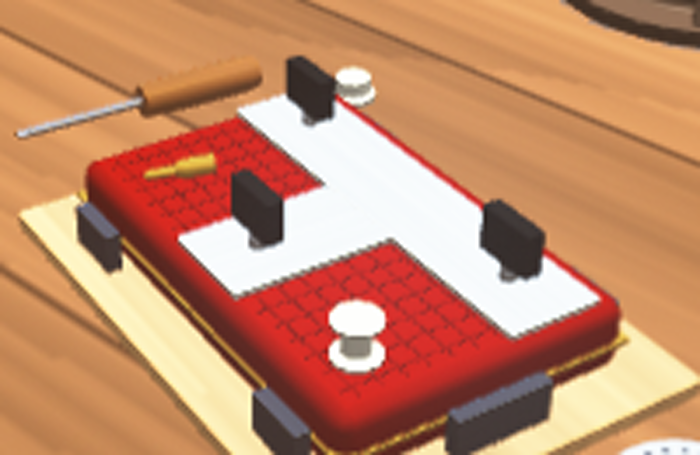

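View pics/t6c.png

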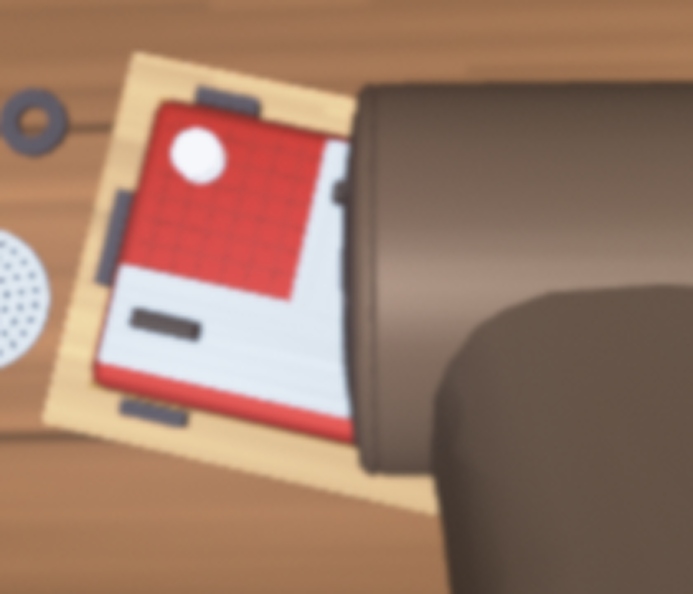

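In the scene view all three bars look parallel and equally low: the new one at crop (258,208), the others at (310,88) and (512,240). The arm blocks the top view, so I'll compare them numerically from the scene depth.

Run:
```python
from h import *
d=dict(np.load('pics/s6.npz'));W=np.nan_to_num(cloud(d));g=d['img'].max(2);Z=W[...,2]
a=np.radians(-13.7);ex=np.array([np.cos(a),np.sin(a)]);ey=np.array([-np.sin(a),np.cos(a)])
for n,c in dict(new=(.567,.0695),a=(.4985,.183),b=(.4535,.0015)).items():
    q=W[...,:2]-np.array(c); X=q@ex;Y=q@ey
    m=(abs(X)<.013)&(abs(Y)<.027)&(Z>.066)&(g<100)
    t=m&(Z>.09); 
    f=m&(Z<.093)&(abs(Y)<.014)&(Z>.076)
    s=np.polyfit(Y[f],X[f],1); rs=X[f]-np.polyval(s,Y[f]); k=abs(rs)<.003; s=np.polyfit(Y[f][k],X[f][k],1)
    print(n,m.sum(),'z pct',np.round(np.percentile(Z[m],[2,50,90,95,98]),4),'face angle',round(float(np.degrees(np.arctan(s[0]))),2),'X0',s[1],'Ymin/max',np.percentile(Y[m],[2,98]),'n',k.sum())
```

```text
new 229 z pct [0.0749 0.0908 0.0991 0.0995 0.0998] face angle 0.67 X0 0.008057033760036985 Ymin/max [-0.01451139  0.02193998] n 60
a 274 z pct [0.0733 0.0907 0.0994 0.0998 0.1002] face angle 0.46 X0 0.0068172772423150604 Ymin/max [-0.01314792  0.02251306] n 80
b 186 z pct [0.0734 0.0898 0.0991 0.0997 0.1   ] face angle 0.37 X0 0.006712068722510785 Ymin/max [-0.01582982  0.02056628] n 52
```

The heights match to under 0.5 mm and the bar angles to about 0.3°. Handing in.

```bash
python3 -c "
from plant import close_job; print(close_job())"
```

```text
the job is handed in; nothing more can be done
None
```

The standing knob at jig (50, 0) is fully home, turned clockwise to its stop and released. I handed the job in at about 20.4 s with the robot clear of everything.

- **Push:** I pushed the knob down from above with the shut fingertips. At the end the force rose from about 6 N to 17.5 N with almost no further movement, which was the stop.
- **Turn:** I gripped the bar and turned it clockwise until the moment climbed to about 0.7 N·m and the pads began to wring on the bar.
- **Last checks (scene camera):** The bar top is within 0.5 mm of the other two knobs, and its face is within about 0.3° of theirs. The bobbin and plug look undisturbed.

These checks failed or disagreed:
- **Tool height:** The real fingertips sit about 28–30 mm above the reported TCP. My first grip therefore closed above the bar, and the planned grip-and-push became a push on its top.
- **Axis position:** The screw axis was about 3–4 mm off my camera estimate in reported TCP coordinates. Side forces reached about 13 N until I let go.
- **Upward pull:** During the turn the tool pulled up on the knob with about 7 N, just above its push friction. I pressed it down again before finishing the turn.
- **Top view:** The arm blocked the last top picture, so the final angle and height come from the scene camera only.
- **Bar bottom:** The lowest measured points on the bar came out about 1.5 mm higher than on the other two, though the tops agree. I took this as measurement noise.

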